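# Nest the pickling pots on the goldsmith's bench

## Task

Put the four white pickling pots away as one nested set: the second widest standing in the widest, the third in that one and the narrowest innermost, each upright and fully down on the bottom of the next, roughly centred, with the widest left standing about where it is on the bench. The narrowest now stands in the widest and has to come out first; set the pots down gently without dropping or tipping them, and do not disturb the tools and other things around them.

Things in the scene. Friction and masses are not known exactly. Their poses are not given: they have to be found in the camera images.
- pot_a_mid (a point): Pot A, the widest and lowest of four plain white acid-proof plastic pickling pots (open, round, straight upright walls, flat bottom, no handle). Outer diameter 184 mm, inner diameter 168 mm, height 48 mm, wall 8 mm, bottom 6 mm thick, lower outer edge bevelled 4 mm. The point is on the pot's axis half-way up, 24 mm above its underside; z points to the mouth. About 340 g, give or take a quarter. Stands on the bench; pot D stands loosely inside it at the start.
- pot_a: The same pot A; origin at the centre of its underside, z to the mouth.
- pot_b_mid (a point): Pot B, second widest of four plain white acid-proof plastic pickling pots (open, round, straight upright walls, flat bottom, no handle). Outer diameter 156 mm, inner diameter 140 mm, height 66 mm, wall 8 mm, bottom 6 mm thick, lower outer edge bevelled 4 mm. The point is on the pot's axis half-way up, 33 mm above its underside; z points to the mouth. About 300 g, give or take a quarter. Stands on the bench, empty.
- pot_b: The same pot B; origin at the centre of its underside, z to the mouth.
- pot_c_mid (a point): Pot C, third widest of four plain white acid-proof plastic pickling pots (open, round, straight upright walls, flat bottom, no handle). Outer diameter 128 mm, inner diameter 112 mm, height 84 mm, wall 8 mm, bottom 6 mm thick, lower outer edge bevelled 4 mm. The point is on the pot's axis half-way up, 42 mm above its underside; z points to the mouth. About 240 g, give or take a quarter. Stands on the bench, empty.
- pot_c: The same pot C; origin at the centre of its underside, z to the mouth.
- pot_d_mid (a point): Pot D, the narrowest and tallest of four plain white acid-proof plastic pickling pots (open, round, straight upright walls, flat bottom, no handle). Outer diameter 100 mm, inner diameter 84 mm, height 102 mm, wall 8 mm, bottom 6 mm thick, lower outer edge bevelled 4 mm. The point is on the pot's axis half-way up, 51 mm above its underside; z points to the mouth. About 180 g, give or take a quarter. At the start it stands upright inside pot A, on A's bottom, not centred.
- pot_d: The same pot D; origin at the centre of its underside, z to the mouth.
- file_stand_mid (a point): Bystander: blue block 50 x 50 x 75 mm with needle files upright in it, 155 mm tall in all. The point is at the middle of the block, 37.5 mm above the bench.
- flux_bottle_mid (a point): Bystander: amber glass bottle, 52 mm diameter, 140 mm tall; the point is on its axis 70 mm up.
- bench_block_mid (a point): Bystander: square steel block 80 x 80 x 30 mm; the point is at its centre.
- fire_brick_mid (a point): Bystander: pale brick 110 (its x) x 65 (its y) x 40 mm; the point is at its centre.
- hammer_mid (a point): Bystander: hammer 220 mm long lying along its x, its head centred 97 mm towards +x of the point and 88 mm across, everything below 30 mm high; the point is at the middle of its length, 12 mm up.
- pliers_mid (a point): Bystander: pliers lying along their x, handles 91 mm towards -x and jaws 49 mm towards +x of the point, 52 mm wide, 14 mm high; the point is at the joint.
- loupe_tin_mid (a point): Bystander: round brass tin, 60 mm diameter, 26 mm high; the point is at its centre.
Mind the look-alikes: they are no part of the job. What is shaped like the pot_b but brown or yellow is not meant.

How it is judged:
At the end, for the whole second after the job is handed in: B stands in A, C in B and D in C: each axis within 12 mm of the next pot's, each underside within 4 mm of the next pot's inner bottom, all within 0.05 rad of upright, at rest (under 0.02 m/s), and A on the bench within 40 mm of where it started (horizontal distance between pot_b_mid and pot_a_mid below 0.012 m and z of pot_b_mid in the frame of pot_a between 0.035 and 0.043 m and angle between each of pot_b_mid, pot_c_mid, pot_d_mid, pot_a_mid's own z axis and vertical below 0.05 rad and horizontal distance between pot_c_mid and pot_b_mid below 0.012 m and z of pot_c_mid in the frame of pot_b between 0.044 and 0.052 m and horizontal distance between pot_d_mid and pot_c_mid below 0.012 m and z of pot_d_mid in the frame of pot_c between 0.053 and 0.061 m and distance of pot_a_mid from where it was at the start of the episode below 0.04 m and height (world z) of pot_a_mid between 0.02 and 0.028 m and linear speed of each of pot_a, pot_b, pot_c, pot_d below 0.02 m/s); the robot touches nothing.
It fails at once if a bystander is shifted by more than 20 mm (distance of any of file_stand_mid, flux_bottle_mid, bench_block_mid, fire_brick_mid, hammer_mid, pliers_mid, loupe_tin_mid from where it was at the start of the episode above 0.02 m).
It fails at once if a pot is dropped or thrown: faster than 0.5 m/s while nothing touches it ((linear speed of pot_a above 0.5 m/s and contact force between pot_a and anything else below 0.1 N) or (linear speed of pot_b above 0.5 m/s and contact force between pot_b and anything else below 0.1 N) or (linear speed of pot_c above 0.5 m/s and contact force between pot_c and anything else below 0.1 N) or (linear speed of pot_d above 0.5 m/s and contact force between pot_d and anything else below 0.1 N)).
It fails at once if a pot is tipped by more than 35 degrees (angle between any of pot_a_mid, pot_b_mid, pot_c_mid, pot_d_mid's own z axis and vertical above 0.61 rad).
It also fails if it takes over 72 s, if anything falls off the work surface, if the arm or the gripper's body presses on something with over 40 N, if the wrist force passes 120 N, or if a joint passes its speed limit or range.

## Robot

A 6-joint arm with a two-finger parallel gripper is mounted at the origin on the work surface. World frame = base frame: x ahead of the robot, y to its left, z up, the work surface at z = 0. Lengths are in m, angles in rad, forces in N, time in s.
With the tool pointing down it reaches from about 0.2 to 0.875 m from the base axis. Payload 3.4 kg.
Tool frame: the origin (TCP) lies midway between the tips of the shut fingers; the grasp point (between the pads) lies 19 mm behind it; z points along the fingers, y is the line along which they close (so a half turn about z gives the same grasp; the last joint's range is limited). The gripper opens to 94 mm and grips with 3 to 60 N. Pads are 16 mm wide; open, the fingers measure 119 mm over their backs; the gripper's body (75 mm by 177 mm) begins 78 mm behind the grasp point.
Start: joints at [-1.405, 0.276, 1.505, -0, 1.361, -0.121], TCP at [0.163, -0.552, 0.205] pointing down, gripper open.
Joint ranges: [-2.89, 2.89], [-0.75, 2.08], [0.22, 2.7], [-1.18, 4.32], [0.11, 2.71], [-2.7, 2.7]. Speed limits (rad/s): [2.57, 2.57, 3.14, 3.14, 3.14, 3.14].

## Interface

Orientations are given as a unit quaternion [w, x, y, z].
In Python, from station import ctrl gives the robot as it stands.
- The arm moves only by the tool move_arm, never from a script. Its argument "rows" is a list that holds one entry, the list of rows, each a list of 4 numbers: the shift along the tool's x, y, z in m, then the turn about the tool's z in degrees. In form: [[[dx, dy, dz, turn], ...]]. A call has 1 to 12 rows; each row is the pose to reach, as a shift and turn from the pose commanded when the call began, along the tool's axes at that moment; what a row does not reach only later rows make up. A row lasts 1/10 s, in which the tool goes at most 50 mm and 8.59 degrees, less where a joint would pass 70% of its speed; a pose out of reach is approached as far as the arm can. A call with a gripper value outside its range is refused whole. "fingers" is the closure in counts, from 0 (fully open) to 255 (shut), set as the call begins (left out, the last holds). The fingers move at their own pace and stop on an object; the grip force is fixed at half the most. Time passes only in rows, so rows that repeat a pose let the fingers close. It gives the time, the measured TCP pose, the force, the opening and the grip force at its end, in the units of the state.
- ctrl.sense(): the state, without advancing time (a new reading comes with each control period).
- ctrl.camera(name): name is "scene" or "top"; returns a dict with "img" (384x512x3 uint8, blue, green, red), "depth" (384x512 float32, m along the optical axis (not along the pixel's ray), 0 where there is no reading), "intrinsics" (3x3 intrinsics, pixels), "position" and "orientation" of the camera in the world. Camera axes: x right, y down, z forward; pixel columns grow to the right and rows downward; lengths in m; the calibration is good to about 2 mm. A picture is of the moment at which its call begins.
- ctrl.close_job(): hands the job in; it is judged then, once.
The state is a dict: "time": time; "joints": joint angles; "qvel": joint speeds; "joint_torque": joint torques, N m; "tool_pos": TCP position; "ee_rot": TCP orientation; "wrist_force": force on the tool from outside, world axes, zero at the start; "wrist_torque": the same for the moment, N m; "grip_width": opening from 0.0 (shut) to 1.0 (fully open); "gripper_force": force on a finger pad.
Only numpy, scipy, OpenCV 4.12 (cv2) and the standard library are available. Lean on these libraries where they do the work, as an engineer would, in place of code of your own. Each camera call takes 0.05 s, during which the arm holds its last target. There are 200 camera calls.

## Working session

There is one attempt and no reset: what is moved stays moved. The work goes in short steps, Python scripts to look and compute and a tool call to move; the robot and the scene stay as the last step left them, time stands still between calls to the robot, and variables do not carry over. Pictures are saved under pics/ and viewed, at most 10 in all, crops included, and the job is handed in when it is done.

Besides the shell and the picture viewer there is one more tool, called after "Emit:" as a command line: name --argument value ..., lists and objects as JSON in quotes. move_arm: Moves the arm, as the interface text tells. Its arguments: {"type":"object","properties":{"rows":{"type":"array"},"fingers":{"type":"number"}},"required":["rows"]}

```bash
mkdir -p pics; ls
cat > h.py <<'E'
import numpy as np,cv2
from scipy.spatial.transform import Rotation as R
from station import ctrl
def cloud(n):
    c=ctrl.camera(n);K=np.array(c["intrinsics"]);d=c["depth"];q=c["orientation"]
    M=R.from_quat([q[1],q[2],q[3],q[0]]).as_matrix()
    v,u=np.mgrid[:384,:512]
    p=np.stack([(u-K[0,2])/K[0,0]*d,(v-K[1,2])/K[1,1]*d,d],-1)@M.T+np.array(c["position"])
    p[d==0]=np.nan
    return c,p
E
python3 - <<'E'
from h import *
for n in("top","scene"):
    c,p=cloud(n);cv2.imwrite(f"pics/{n}0.png",c["img"]);np.savez(f"{n}0.npz",img=c["img"],p=p);print(n,c["position"],c["orientation"],c["intrinsics"])
print(ctrl.sense())
E
```

```text
pics
top [0.42032911 0.07674808 1.30904821] [-0.01107907  0.71147322 -0.70214499  0.02599067] [[381.33520382   0.         250.07317369]
 [  0.         381.33520382 191.89546165]
 [  0.           0.           1.        ]]
scene [ 1.48905221 -0.2508131   1.20878313] [-0.28960348  0.74843092  0.55899442 -0.20858147] [[420.68476576   0.         262.8317248 ]
 [  0.         420.68476576 191.36242329]
 [  0.           0.           1.        ]]
{'time': 0.1, 'joints': array([-1.40499053e+00,  2.76561591e-01,  1.50597382e+00, -3.80542884e-05,
        1.36072171e+00, -1.20966270e-01]), 'qvel': array([-0.00135974, -0.00060718, -0.0037142 , -0.00132727,  0.00066275,
        0.00048273]), 'joint_torque': array([ 1.09584151e-03, -4.05456483e+01, -2.37780154e+01,  7.01942830e-02,
        2.99042137e-02, -4.66399194e-05]), 'tool_pos': array([ 0.16255886, -0.5510184 ,  0.20468728]), 'ee_rot': array([-8.31604966e-04,  9.89736911e-01,  1.42899107e-01, -3.72577192e-05]), 'wrist_force': array([-0.38064188, -0.62131498, -0.98931874]), 'wrist_torque': array([-0.04093955,  0.01330168, -0.01157101]), 'gripper_force': 0.0, 'grip_width': 0.9986071279152376}
```

View pics/top0.png

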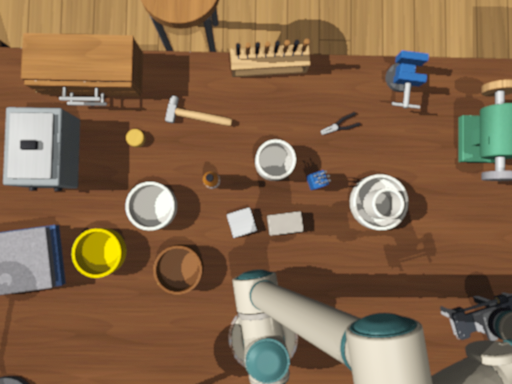

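View pics/scene0.png

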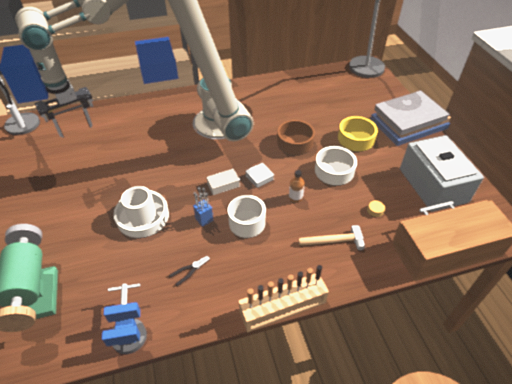

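The top view shows white pots B at (150,205), C at (275,159), and A with D inside at (380,203). The brown and yellow look-alikes are at (178,269) and (98,252). The file stand at (318,180) sits between C and A, the flux bottle is at (211,180), and the brick and block are at (285,223) and (242,222).

```bash
cat >> h.py <<'E'
from scipy.optimize import least_squares
def rim(p,img,c0,H,ro,ri,tol=.008):
    """circle of a pot rim: white points near height H, near c0, fit mid-radius"""
    rm=(ro+ri)/2;w=img.min(-1)>110
    m=w&(abs(p[...,2]-H)<tol)&(np.hypot(p[...,0]-c0[0],p[...,1]-c0[1])<ro+.04)
    q=p[m][:,:2]
    f=lambda c:np.maximum(abs(np.hypot(*(q-c[:2]).T)-rm)-.003,0)
    s=least_squares(lambda c:f(c),q.mean(0),loss='soft_l1',f_scale=.004)
    r=np.hypot(*(q-s.x).T)
    return s.x.round(4),len(q),np.percentile(r,[5,50,95]).round(4),np.nanmedian(p[m][:,2]).round(4)
E
python3 - <<'E'
from h import *
T={n:np.load(n+"0.npz") for n in("top","scene")}
p=T["top"]["p"]
px=dict(A=(380,203),B=(150,205),C=(275,159),D=(386,203),file=(318,180),bottle=(211,180),block=(242,222),brick=(285,223),tin=(136,138),hammerhead=(172,110),hamend=(234,123),pl1=(324,132),pl2=(355,116),rack=(270,58))
for k,(u,v) in px.items(): print(k,(u,v),p[v,u].round(3))
S=dict(A=(.048,.092,.084),B=(.066,.078,.07),C=(.084,.064,.056),D=(.108,.05,.042))
for k,(H,a,b) in S.items():
    u,v=px[k]
    for n in T: print(k,n,rim(T[n]["p"],T[n]["img"],p[v,u],H,a,b))
E
```

```text
A (380, 203) [ 0.457 -0.397  0.01 ]
B (150, 205) [0.44  0.39  0.002]
C (275, 159) [ 0.604 -0.035  0.005]
D (386, 203) [ 0.457 -0.417  0.011]
file (318, 180) [ 0.527 -0.17   0.076]
bottle (211, 180) [0.516 0.173 0.144]
block (242, 222) [0.387 0.076 0.033]
brick (285, 223) [ 0.385 -0.067  0.042]
tin (136, 138) [0.664 0.436 0.029]
hammerhead (172, 110) [0.762 0.318 0.028]
hamend (234, 123) [0.727 0.108 0.004]
pl1 (324, 132) [ 0.7   -0.203  0.009]
pl2 (355, 116) [ 0.76  -0.314  0.   ]
rack (270, 58) [ 0.929 -0.009  0.075]
A top (array([ 0.462 , -0.3849]), 481, array([0.0437, 0.0865, 0.0912]), np.float64(0.0472))
A scene (array([ 0.4597, -0.3836]), 469, array([0.0421, 0.086 , 0.0928]), np.float64(0.0481))
B top (array([0.4382, 0.3743]), 399, array([0.0698, 0.0736, 0.0774]), np.float64(0.0658))
B scene (array([0.4385, 0.376 ]), 297, array([0.069 , 0.0735, 0.0788]), np.float64(0.0665))
C top (array([ 0.5942, -0.0308]), 299, array([0.0561, 0.0597, 0.0633]), np.float64(0.0837))
C scene (array([ 0.5942, -0.0292]), 302, array([0.0552, 0.0598, 0.0639]), np.float64(0.0843))
D top (array([ 0.4546, -0.3862]), 266, array([0.0417, 0.0457, 0.0494]), np.float64(0.1071))
D scene (array([ 0.4545, -0.3843]), 230, array([0.0412, 0.0463, 0.0507]), np.float64(0.1079))
```

Emit:
move_arm --rows '[[[0.34,-0.121,0.065,16.43],[0.34,-0.121,0.065,16.43],[0.34,-0.121,0.065,16.43],[0.34,-0.121,0.065,16.43],[0.34,-0.121,0.065,16.43],[0.34,-0.121,0.065,16.43],[0.34,-0.121,0.065,16.43],[0.34,-0.121,0.065,16.43],[0.34,-0.121,0.065,16.43],[0.34,-0.121,0.065,16.43],[0.34,-0.121,0.065,16.43]]]' --fingers 0

```text
time: 1.2
tool_pos: [0.4537, -0.3401, 0.1406]
ee_rot: [0.0, 1.0, -0.0, -0.0]
wrist_force: [0.2, 0.1, 0.1]
grip_width: 0.998
gripper_force: 0.0
```

Emit:
move_arm --rows '[[[0.001,-0.001,0.03,0],[0.001,-0.001,0.0525,0],[0.001,-0.001,0.0525,0]]]'

```text
time: 1.5
tool_pos: [0.4526, -0.3377, 0.0855]
ee_rot: [-0.002, 1.0, -0.001, -0.002]
wrist_force: [-0.4, 1.2, -0.3]
grip_width: 1.002
gripper_force: 0.0
```

Emit:
move_arm --rows '[[[0,0,0,0],[0,0,0,0],[0,0,0,0],[0,0,0,0],[0,0,0,0],[0,0,0,0],[0,0,0,0],[0,0,0,0]]]' --fingers 255

```text
time: 2.3
tool_pos: [0.4556, -0.3382, 0.088]
ee_rot: [0.0, 1.0, 0.0, 0.0]
wrist_force: [-0.6, 0.3, 0.0]
grip_width: 0.353
gripper_force: 0.0
```

Emit:
move_arm --rows '[[[0,0,0,0],[0,0,0,0],[0,0,0,0],[0,0,0,0],[0,0,0,0]]]'

```text
time: 2.8
tool_pos: [0.4556, -0.3384, 0.088]
ee_rot: [0.0, 1.0, 0.0, 0.0]
wrist_force: [0.2, -0.4, 1.0]
grip_width: 0.079
gripper_force: 29.9
```

Emit:
move_arm --rows '[[[0,0,-0.005,0],[0,0,-0.015,0],[0,0,-0.03,0],[0,0,-0.05,0],[0,0,-0.07,0],[0,0,-0.08,0],[0,0,-0.08,0]]]'

```text
time: 3.5
tool_pos: [0.4564, -0.339, 0.1699]
ee_rot: [0.001, 1.0, 0.0, 0.001]
wrist_force: [0.5, 0.3, -1.5]
grip_width: 0.081
gripper_force: 29.9
```

Run:
```python
from h import *
s=ctrl.sense();t=s["tool_pos"];print(s["time"],t,s["grip_width"],s["gripper_force"])
for n in("scene","top"):
    c,p=cloud(n)
    print(n,rim(p,c["img"],(t[0],t[1]-.046),t[2]+.02,.05,.042),rim(p,c["img"],(.461,-.384),.048,.092,.084))
    cv2.imwrite(f"pics/{n}1.png",c["img"])
```

```text
3.5 [ 0.45637203 -0.33903602  0.169937  ] 0.08099560240899215 29.93288666009903
scene (array([ 0.4586, -0.3824]), 264, array([0.0396, 0.0463, 0.0517]), np.float64(0.1904)) (array([ 0.461 , -0.3832]), 327, array([0.0828, 0.0879, 0.0922]), np.float64(0.0479))
top (array([ 0.4576, -0.3835]), 48, array([0.0429, 0.0471, 0.0497]), np.float64(0.1883)) (array([ 0.4615, -0.3856]), 302, array([0.0837, 0.0879, 0.0915]), np.float64(0.0472))
```

View pics/scene1.png

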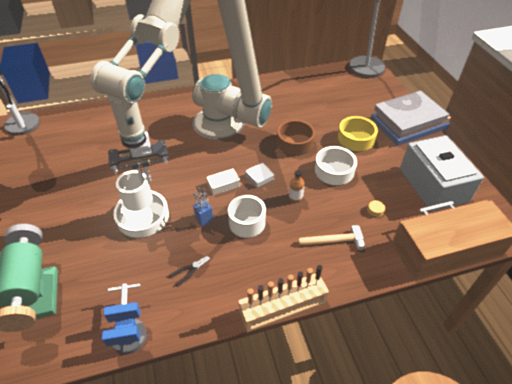

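D is held upright at pixel (135,200), clear of A, whose rim is unchanged. I'll park D nearer the base.

Emit:
move_arm --rows '[[[-0.02,-0.02,0,0],[-0.055,-0.05,0,0],[-0.09,-0.08,0,0],[-0.125,-0.11,0,0],[-0.147,-0.132,0,0],[-0.155,-0.14,0,0],[-0.155,-0.14,0.02,0],[-0.155,-0.14,0.045,0],[-0.155,-0.14,0.07,0],[-0.155,-0.14,0.078,0],[-0.155,-0.14,0.08,0],[-0.155,-0.14,0.08,0]]]'

```text
time: 4.8
tool_pos: [0.3012, -0.199, 0.0882]
ee_rot: [0.0, 1.0, 0.0, 0.0]
wrist_force: [-0.8, 0.3, -0.8]
grip_width: 0.08
gripper_force: 29.9
```

Emit:
move_arm --rows '[[[0,0,0.002,0],[0,0,0.004,0],[0,0,0.006,0],[0,0,0.0065,0],[0,0,0.0065,0]]]'

```text
time: 5.3
tool_pos: [0.3008, -0.1986, 0.0819]
ee_rot: [0.0, 1.0, -0.0, 0.0]
wrist_force: [-0.0, 1.4, 3.1]
grip_width: 0.082
gripper_force: 29.9
```

Emit:
move_arm --rows '[[[0,0,0,0],[0,0,0,0],[0,0,0,0],[0,0,0,0],[0,0,0,0],[0,0,-0.03,0],[0,0,-0.08,0],[0,0,-0.12,0],[0,0,-0.12,0]]]' --fingers 147

```text
time: 6.2
tool_pos: [0.3035, -0.2011, 0.2064]
ee_rot: [0.004, 1.0, 0.0, 0.004]
wrist_force: [0.8, -0.1, 0.2]
grip_width: 0.424
gripper_force: 0.0
```

Emit:
move_arm --rows '[[[0.137,-0.5,0,0],[0.137,-0.5,0,0],[0.137,-0.5,0,0],[0.137,-0.5,0,0],[0.137,-0.5,0,0],[0.137,-0.5,0,0],[0.137,-0.5,0,0],[0.137,-0.5,0,0],[0.137,-0.5,0,0],[0.137,-0.5,0,0],[0.137,-0.5,0,0],[0.137,-0.5,0,0]]]'

```text
time: 7.4
tool_pos: [0.4374, 0.3034, 0.1997]
ee_rot: [0.001, 1.0, 0.002, -0.001]
wrist_force: [0.2, -0.6, -0.2]
grip_width: 0.422
gripper_force: 0.0
```

Emit:
move_arm --rows '[[[0,0,0,0],[0,0,0,0]]]'

```text
time: 7.6
tool_pos: [0.4368, 0.2998, 0.2011]
ee_rot: [0.001, 1.0, -0.001, -0.001]
wrist_force: [-0.4, -0.7, 1.1]
grip_width: 0.424
gripper_force: 0.0
```

Run:
```python
from h import *
s=ctrl.sense();print(s["time"],s["tool_pos"],s["grip_width"])
for n in("scene","top"):
    c,p=cloud(n)
    print(n,"D",rim(p,c["img"],(.3,-.245),.102,.05,.042),"B",rim(p,c["img"],(.438,.375),.066,.078,.07),"A",rim(p,c["img"],(.461,-.384),.048,.092,.084))
```

```text
7.6 [0.43681155 0.29984307 0.20108247] 0.4243993549131805
scene D (array([ 0.3032, -0.2425]), 196, array([0.0412, 0.0457, 0.0505]), np.float64(0.1019)) B (array([0.4385, 0.3757]), 307, array([0.069 , 0.0735, 0.0787]), np.float64(0.0664)) A (array([ 0.4615, -0.3834]), 428, array([0.0818, 0.0879, 0.0918]), np.float64(0.0477))
top D (array([ 0.3031, -0.2444]), 259, array([0.0418, 0.0458, 0.0494]), np.float64(0.1013)) B (array([0.4384, 0.3747]), 126, array([0.0701, 0.074 , 0.0775]), np.float64(0.0655)) A (array([ 0.4615, -0.3849]), 452, array([0.0836, 0.0876, 0.0913]), np.float64(0.0473))
```

Emit:
move_arm --rows '[[[0.0015,-0.0015,0.04,0],[0.0015,-0.0015,0.085,0],[0.0015,-0.0015,0.125,0],[0.0015,-0.0015,0.145,0],[0.0015,-0.0015,0.154,0],[0.0015,-0.0015,0.154,0],[0.0015,-0.0015,0.154,0]]]'

```text
time: 8.4
tool_pos: [0.4401, 0.3032, 0.0487]
ee_rot: [-0.0, 1.0, -0.0, 0.001]
wrist_force: [0.3, 0.4, 0.0]
grip_width: 0.422
gripper_force: 0.0
```

Emit:
move_arm --rows '[[[0,0,0,0],[0,0,0,0],[0,0,0,0],[0,0,0,0],[0,0,0,0],[0,0,0,0],[0,0,0,0]]]' --fingers 255

```text
time: 9.1
tool_pos: [0.4394, 0.3035, 0.0478]
ee_rot: [-0.0, 1.0, 0.0, 0.0]
wrist_force: [-0.6, 1.1, 3.7]
grip_width: 0.082
gripper_force: 29.9
```

Emit:
move_arm --rows '[[[0,0,-0.005,0],[0,0,-0.02,0],[0,0,-0.05,0],[0,0,-0.085,0],[0,0,-0.12,0],[0,0,-0.15,0],[0,0,-0.17,0],[0,0,-0.18,0],[0,0,-0.18,0]]]'

```text
time: 10.0
tool_pos: [0.4392, 0.3031, 0.228]
ee_rot: [0.0, 1.0, -0.0, 0.0]
wrist_force: [-0.1, -0.0, -2.8]
grip_width: 0.085
gripper_force: 30.0
```

Emit:
move_arm --rows '[[[0,0.01,0,0],[0.001,0.03,0,0],[0.002,0.06,0,0],[0.003,0.095,0,0],[0.004,0.135,0,0],[0.005,0.175,0,0],[0.007,0.215,0,0],[0.008,0.255,0,0],[0.009,0.295,0,0],[0.01,0.335,0,0],[0.011,0.375,0,0],[0.012,0.415,0,0]]]'

```text
time: 11.2
tool_pos: [0.4493, -0.1136, 0.2258]
ee_rot: [-0.0, 1.0, -0.0, -0.002]
wrist_force: [-0.3, -0.5, -3.9]
grip_width: 0.08
gripper_force: 29.9
```

Emit:
move_arm --rows '[[[0.001,0.04,0,0],[0.002,0.08,0,0],[0.003,0.12,0,0],[0.004,0.16,0,0],[0.005,0.2,0,0],[0.006,0.24,0,0],[0.007,0.275,0,0],[0.008,0.305,0,0],[0.009,0.328,0,0],[0.01,0.34,0,0],[0.01,0.346,0,0],[0.01,0.346,0,0]]]'

```text
time: 12.4
tool_pos: [0.4605, -0.4576, 0.2265]
ee_rot: [-0.001, 1.0, -0.0, -0.001]
wrist_force: [-0.5, 0.4, -2.0]
grip_width: 0.084
gripper_force: 30.0
```

Run:
```python
from h import *
s=ctrl.sense();t=s["tool_pos"];print(s["time"],t,s["grip_width"],s["wrist_force"])
for n in("scene","top"):
    c,p=cloud(n)
    for H in(.012,.02,.028): print(n,"B",rim(p,c["img"],(t[0],t[1]+.074),t[2]+H,.078,.07))
    print("A",rim(p,c["img"],(.461,-.384),.048,.092,.084))
    if n=="scene":cv2.imwrite(f"pics/{n}2.png",c["img"])
```

```text
12.4 [ 0.46053827 -0.45759924  0.22645557] 0.08365826427012325 [-0.54703476  0.44424788 -1.96268966]
scene B (array([ 0.455 , -0.3831]), 451, array([0.0677, 0.0738, 0.078 ]), np.float64(0.2413))
scene B (array([ 0.4546, -0.3835]), 370, array([0.0673, 0.0738, 0.0783]), np.float64(0.2444))
scene B (array([ 0.4552, -0.3826]), 97, array([0.0622, 0.0736, 0.0791]), np.float64(0.2476))
A (array([ 0.4616, -0.3833]), 346, array([0.0832, 0.0881, 0.0916]), np.float64(0.0484))
top B (array([ 0.4548, -0.3843]), 430, array([0.07  , 0.0738, 0.0772]), np.float64(0.2431))
top B (array([ 0.4548, -0.3846]), 404, array([0.0701, 0.0737, 0.0772]), np.float64(0.244))
top B (array([ 0.4553, -0.3839]), 57, array([0.0701, 0.0739, 0.0771]), np.float64(0.2472))
A (array([ 0.4616, -0.3856]), 266, array([0.0842, 0.0882, 0.0915]), np.float64(0.0472))
```

View pics/scene2.png

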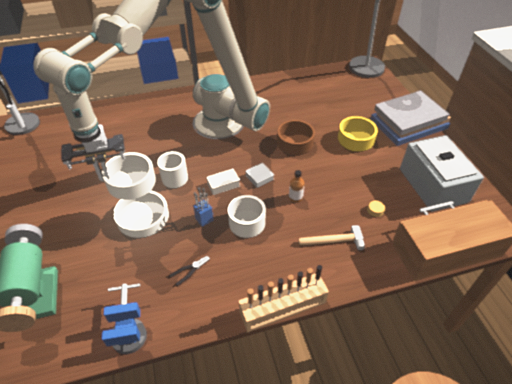

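B is held level above A at pixel (130,172), 7 mm short in x.

Emit:
move_arm --rows '[[[0.003,0,0.01,0],[0.007,0,0.035,0],[0.007,0,0.065,0],[0.007,0,0.095,0],[0.007,0,0.112,0],[0.007,0,0.118,0],[0.007,0,0.12,0],[0.007,0,0.12,0],[0.007,0,0.12,0]]]'

```text
time: 13.4
tool_pos: [0.4688, -0.4584, 0.1089]
ee_rot: [0.001, 1.0, 0.0, 0.001]
wrist_force: [0.5, -0.0, -2.1]
grip_width: 0.082
gripper_force: 30.0
```

Run:
```python
from h import *
s=ctrl.sense();t=s["tool_pos"];print(s["time"],t,s["wrist_force"])
for n in("scene","top"):
    c,p=cloud(n)
    print(n,"B",rim(p,c["img"],(t[0],t[1]+.074),t[2]+.018,.078,.07))
    print("A",rim(p,c["img"],(.461,-.384),.048,.092,.084))
```

```text
13.4 [ 0.46876256 -0.45840301  0.1088788 ] [ 0.45450679 -0.01161324 -2.09023069]
scene B (array([ 0.4629, -0.3843]), 354, array([0.0678, 0.0741, 0.079 ]), np.float64(0.1263))
A (array([ 0.461 , -0.3833]), 264, array([0.0835, 0.0885, 0.0923]), np.float64(0.048))
top B (array([ 0.4628, -0.3863]), 360, array([0.0696, 0.0737, 0.0775]), np.float64(0.1254))
A (array([ 0.4616, -0.3856]), 266, array([0.0841, 0.0882, 0.0916]), np.float64(0.0472))
```

Emit:
move_arm --rows '[[[-0.001,-0.001,0.006,0],[-0.001,-0.001,0.014,0],[-0.001,-0.001,0.022,0],[-0.001,-0.001,0.03,0],[-0.001,-0.001,0.038,0],[-0.001,-0.001,0.043,0],[-0.001,-0.001,0.046,0],[-0.001,-0.001,0.048,0],[-0.001,-0.001,0.048,0]]]'

```text
time: 14.4
tool_pos: [0.4671, -0.4568, 0.0594]
ee_rot: [0.0, 1.0, 0.0, -0.0]
wrist_force: [-0.4, 0.1, -2.7]
grip_width: 0.084
gripper_force: 30.0
```

Emit:
move_arm --rows '[[[0,0,0.002,0],[0,0,0.004,0],[0,0,0.006,0],[0,0,0.006,0]]]'

```text
time: 14.8
tool_pos: [0.4673, -0.4571, 0.0539]
ee_rot: [0.0, 1.0, -0.0, 0.0]
wrist_force: [0.3, 0.3, -0.5]
grip_width: 0.082
gripper_force: 30.0
```

Emit:
move_arm --rows '[[[0,0,0.0012,0],[0,0,0.0012,0]]]'

```text
time: 15.0
tool_pos: [0.4673, -0.4571, 0.0538]
ee_rot: [0.001, 1.0, -0.0, 0.0]
wrist_force: [-0.8, 0.7, 5.6]
grip_width: 0.082
gripper_force: 30.0
```

Emit:
move_arm --rows '[[[0,0,0,0],[0,0,0,0],[0,0,0,0],[0,0,0,0],[0,0,0,0],[0,0,-0.03,0],[0,0,-0.08,0],[0,0,-0.13,0],[0,0,-0.16,0],[0,0,-0.16,0]]]' --fingers 147

```text
time: 16.0
tool_pos: [0.4691, -0.4591, 0.2183]
ee_rot: [0.004, 1.0, 0.0, 0.004]
wrist_force: [1.1, 0.4, -0.2]
grip_width: 0.426
gripper_force: 0.0
```

Emit:
move_arm --rows '[[[0.127,-0.487,0,0],[0.127,-0.487,0,0],[0.127,-0.487,0,0],[0.127,-0.487,0,0],[0.127,-0.487,0,0],[0.127,-0.487,0,0],[0.127,-0.487,0,0],[0.127,-0.487,0,0],[0.127,-0.487,0,0],[0.127,-0.487,0,0],[0.127,-0.487,0,0],[0.127,-0.487,0,0]]]'

```text
time: 17.2
tool_pos: [0.5934, 0.0315, 0.2107]
ee_rot: [0.0, 1.0, 0.002, -0.001]
wrist_force: [0.5, 0.3, 0.2]
grip_width: 0.424
gripper_force: 0.0
```

Emit:
move_arm --rows '[[[0,0,0,0],[0,0,0,0]]]'

```text
time: 17.4
tool_pos: [0.5936, 0.0286, 0.2118]
ee_rot: [0.0, 1.0, -0.001, -0.0]
wrist_force: [-0.5, -0.3, 0.3]
grip_width: 0.424
gripper_force: 0.0
```

Run:
```python
from h import *
s=ctrl.sense();t=s["tool_pos"];print(s["time"],t,s["wrist_force"],s["grip_width"])
for n in("scene","top"):
    c,p=cloud(n)
    print(n,"B",rim(p,c["img"],(.461,-.384),.072,.078,.07))
    print("A",rim(p,c["img"],(.461,-.384),.048,.092,.084))
    print("C",rim(p,c["img"],(.594,-.03),.084,.064,.056))
```

```text
17.4 [0.59357711 0.02859715 0.21183698] [-0.53276398 -0.33433976  0.31096483] 0.42436083966685056
scene B (array([ 0.4609, -0.3833]), 367, array([0.0693, 0.0738, 0.0784]), np.float64(0.0716))
A (array([ 0.4614, -0.3832]), 522, array([0.0697, 0.083 , 0.0911]), np.float64(0.048))
C (array([ 0.5945, -0.0289]), 306, array([0.0558, 0.0598, 0.064 ]), np.float64(0.0847))
top B (array([ 0.4612, -0.3849]), 392, array([0.0698, 0.0737, 0.0773]), np.float64(0.0716))
A (array([ 0.4617, -0.384 ]), 517, array([0.0704, 0.0861, 0.0912]), np.float64(0.0478))
C (array([ 0.5943, -0.031 ]), 121, array([0.0559, 0.0595, 0.0633]), np.float64(0.0837))
```

Emit:
move_arm --rows '[[[0.001,-0.001,0.04,0],[0.001,-0.001,0.085,0],[0.001,-0.001,0.12,0],[0.001,-0.001,0.14,0],[0.001,-0.001,0.147,0],[0.001,-0.001,0.147,0],[0.001,-0.001,0.147,0]]]'

```text
time: 18.2
tool_pos: [0.5961, 0.0307, 0.0665]
ee_rot: [0.0, 1.0, -0.0, 0.001]
wrist_force: [0.1, 1.4, 0.2]
grip_width: 0.422
gripper_force: 0.0
```

Emit:
move_arm --rows '[[[0,0,0,0],[0,0,0,0],[0,0,0,0],[0,0,0,0],[0,0,0,0],[0,0,0,0],[0,0,0,0]]]' --fingers 255

```text
time: 18.9
tool_pos: [0.5954, 0.0309, 0.0657]
ee_rot: [0.0, 1.0, 0.0, 0.0]
wrist_force: [-1.3, -0.0, 3.7]
grip_width: 0.079
gripper_force: 30.0
```

Emit:
move_arm --rows '[[[0,0,-0.005,0],[0,0,-0.02,0],[0,0,-0.05,0],[0,0,-0.085,0],[0,0,-0.12,0],[0,0,-0.15,0],[0,0,-0.175,0],[0,0,-0.185,0],[0,0,-0.185,0]]]'

```text
time: 19.8
tool_pos: [0.5954, 0.0315, 0.251]
ee_rot: [-0.0, 1.0, 0.0, 0.001]
wrist_force: [0.9, -0.4, -1.6]
grip_width: 0.079
gripper_force: 30.0
```

Emit:
move_arm --rows '[[[-0.005,0.012,0,0],[-0.015,0.04,0,0],[-0.03,0.075,0,0],[-0.045,0.115,0,0],[-0.06,0.155,0,0],[-0.075,0.195,0,0],[-0.09,0.235,0,0],[-0.103,0.273,0,0],[-0.117,0.31,0,0],[-0.128,0.337,0,0],[-0.133,0.35,0,0],[-0.134,0.355,0,0]]]'

```text
time: 21.0
tool_pos: [0.4595, -0.3245, 0.2486]
ee_rot: [-0.001, 1.0, -0.001, -0.001]
wrist_force: [-0.3, 0.8, -1.7]
grip_width: 0.081
gripper_force: 30.0
```

Emit:
move_arm --rows '[[[0,0,0.015,0],[0,0,0.045,0],[0,0,0.075,0],[0,0,0.09,0],[0,0,0.095,0],[0,0,0.095,0],[0,0,0.095,0]]]'

```text
time: 21.7
tool_pos: [0.4619, -0.3237, 0.1561]
ee_rot: [0.0, 1.0, 0.0, 0.001]
wrist_force: [-0.1, -0.1, -2.0]
grip_width: 0.083
gripper_force: 30.0
```

Run:
```python
from h import *
s=ctrl.sense();t=s["tool_pos"];print(s["time"],t,s["wrist_force"],s["grip_width"])
for n in("scene","top"):
    c,p=cloud(n)
    print(n,"B",rim(p,c["img"],(.461,-.384),.072,.078,.07))
    print("C",rim(p,c["img"],(t[0],t[1]-.06),t[2]+.018,.064,.056))
```

```text
21.7 [ 0.46185724 -0.32374557  0.15613969] [-0.06345206 -0.05504838 -2.00207136] 0.08326607014223339
scene B (array([ 0.4611, -0.3832]), 225, array([0.0695, 0.0746, 0.0782]), np.float64(0.0724))
C (array([ 0.4634, -0.3817]), 330, array([0.0541, 0.06  , 0.0647]), np.float64(0.1739))
top B (array([ 0.4611, -0.3856]), 121, array([0.0701, 0.074 , 0.0777]), np.float64(0.0711))
C (array([ 0.4632, -0.3835]), 154, array([0.0558, 0.06  , 0.0635]), np.float64(0.1737))
```

Emit:
move_arm --rows '[[[-0.002,0.0017,0.006,0],[-0.002,0.0017,0.016,0],[-0.002,0.0017,0.026,0],[-0.002,0.0017,0.036,0],[-0.002,0.0017,0.046,0],[-0.002,0.0017,0.056,0],[-0.002,0.0017,0.064,0],[-0.002,0.0017,0.069,0],[-0.002,0.0017,0.072,0],[-0.002,0.0017,0.073,0],[-0.002,0.0017,0.073,0]]]'

```text
time: 22.9
tool_pos: [0.4592, -0.3257, 0.0824]
ee_rot: [0.0, 1.0, 0.0, 0.0]
wrist_force: [-0.6, 0.2, -3.4]
grip_width: 0.084
gripper_force: 30.0
```

Emit:
move_arm --rows '[[[0,0,0.002,0],[0,0,0.004,0],[0,0,0.006,0],[0,0,0.006,0]]]'

```text
time: 23.3
tool_pos: [0.4592, -0.3256, 0.0777]
ee_rot: [0.0, 1.0, 0.0, 0.0]
wrist_force: [-1.6, 1.8, 5.0]
grip_width: 0.079
gripper_force: 30.0
```

Emit:
move_arm --rows '[[[0,0,0,0],[0,0,0,0],[0,0,0,0],[0,0,0,0],[0,0,0,0],[0,0,-0.03,0],[0,0,-0.08,0],[0,0,-0.11,0],[0,0,-0.11,0]]]' --fingers 147

```text
time: 24.2
tool_pos: [0.4615, -0.3277, 0.1912]
ee_rot: [0.003, 1.0, 0.0, 0.004]
wrist_force: [-0.1, -0.6, 0.8]
grip_width: 0.426
gripper_force: 0.0
```

Emit:
move_arm --rows '[[[-0.156,-0.128,0,0],[-0.156,-0.128,0,0],[-0.156,-0.128,0,0],[-0.156,-0.128,0,0],[-0.156,-0.128,0,0],[-0.156,-0.128,0,0],[-0.156,-0.128,0,0]]]'

```text
time: 24.9
tool_pos: [0.3041, -0.1985, 0.1863]
ee_rot: [0.0, 1.0, -0.0, 0.001]
wrist_force: [0.3, 1.3, 0.0]
grip_width: 0.422
gripper_force: 0.0
```

Run:
```python
from h import *
s=ctrl.sense();t=s["tool_pos"];print(s["time"],t,s["wrist_force"],s["grip_width"])
for n in("scene","top"):
    c,p=cloud(n)
    print(n,"B",rim(p,c["img"],(.461,-.384),.072,.078,.07))
    print("C",rim(p,c["img"],(.461,-.384),.096,.064,.056))
    print("D",rim(p,c["img"],(.303,-.2435),.102,.05,.042))
```

```text
24.9 [ 0.30408989 -0.19852301  0.18625682] [0.25142075 1.31164319 0.04659376] 0.4217446029272917
scene B (array([ 0.4603, -0.3828]), 452, array([0.056 , 0.0689, 0.0777]), np.float64(0.0717))
C (array([ 0.46  , -0.3833]), 305, array([0.0548, 0.0601, 0.0643]), np.float64(0.0958))
D (array([ 0.3029, -0.2428]), 192, array([0.0407, 0.0463, 0.0504]), np.float64(0.1021))
top B (array([ 0.4611, -0.3839]), 449, array([0.0573, 0.0725, 0.0775]), np.float64(0.0715))
C (array([ 0.4605, -0.3848]), 332, array([0.0558, 0.0597, 0.0634]), np.float64(0.095))
D (array([ 0.3027, -0.244 ]), 93, array([0.0423, 0.0464, 0.0497]), np.float64(0.1016))
```

Emit:
move_arm --rows '[[[-0.001,-0.001,0.03,0],[-0.001,-0.001,0.07,0],[-0.001,-0.001,0.095,0],[-0.001,-0.001,0.104,0],[-0.001,-0.001,0.104,0],[-0.001,-0.001,0.104,0]]]'

```text
time: 25.6
tool_pos: [0.3031, -0.1976, 0.0829]
ee_rot: [0.001, 1.0, 0.0, 0.0]
wrist_force: [-1.0, -0.0, 0.6]
grip_width: 0.426
gripper_force: 0.0
```

Emit:
move_arm --rows '[[[0,0,0,0],[0,0,0,0],[0,0,0,0],[0,0,0,0],[0,0,0,0],[0,0,0,0],[0,0,0,0]]]' --fingers 255

```text
time: 26.3
tool_pos: [0.3023, -0.197, 0.0827]
ee_rot: [0.001, 1.0, 0.0, 0.0]
wrist_force: [0.1, 0.1, 4.7]
grip_width: 0.089
gripper_force: 30.0
```

Emit:
move_arm --rows '[[[0,0,-0.005,0],[0,0,-0.02,0],[0,0,-0.05,0],[0,0,-0.085,0],[0,0,-0.115,0],[0,0,-0.133,0],[0,0,-0.14,0],[0,0,-0.14,0]]]'

```text
time: 27.1
tool_pos: [0.3021, -0.1964, 0.2225]
ee_rot: [0.0, 1.0, 0.0, 0.0]
wrist_force: [-0.8, -0.5, -1.3]
grip_width: 0.083
gripper_force: 30.0
```

Emit:
move_arm --rows '[[[0.01,0.01,0,0],[0.035,0.031,0,0],[0.065,0.058,0,0],[0.095,0.085,0,0],[0.125,0.112,0,0],[0.147,0.132,0,0],[0.156,0.139,0,0],[0.158,0.1405,0,0],[0.158,0.1405,0.005,0],[0.158,0.1405,0.01,0],[0.158,0.1405,0.01,0]]]'

```text
time: 28.2
tool_pos: [0.4587, -0.3356, 0.2115]
ee_rot: [-0.001, 1.0, 0.0, -0.001]
wrist_force: [-0.1, 1.0, -1.9]
grip_width: 0.084
gripper_force: 30.0
```

Run:
```python
from h import *
s=ctrl.sense();t=s["tool_pos"];print(s["time"],t,s["wrist_force"],s["grip_width"])
for n in("scene","top"):
    c,p=cloud(n)
    print(n,"C",rim(p,c["img"],(.461,-.384),.096,.064,.056))
    print("D",rim(p,c["img"],(t[0],t[1]-.046),t[2]+.019,.05,.042))
```

```text
28.2 [ 0.45866647 -0.33561413  0.21154972] [-0.12826308  1.04130345 -1.91046494] 0.08392208133984436
scene C (array([ 0.4604, -0.3834]), 206, array([0.0555, 0.0602, 0.0641]), np.float64(0.0964))
D (array([ 0.4587, -0.3795]), 273, array([0.0399, 0.0462, 0.052 ]), np.float64(0.2307))
top C (array([ 0.4604, -0.3848]), 146, array([0.0565, 0.0605, 0.0633]), np.float64(0.0955))
D (array([ 0.46  , -0.3809]), 56, array([0.0429, 0.0473, 0.0494]), np.float64(0.23))
```

Emit:
move_arm --rows '[[[0.001,0.004,0.005,0],[0.001,0.004,0.015,0],[0.001,0.004,0.02,0],[0.001,0.004,0.02,0],[0.001,0.004,0.02,0]]]'

```text
time: 28.8
tool_pos: [0.4609, -0.3409, 0.1919]
ee_rot: [-0.0, 1.0, -0.0, -0.0]
wrist_force: [-0.0, 0.6, -0.3]
grip_width: 0.083
gripper_force: 30.0
```

Run:
```python
from h import *
s=ctrl.sense();t=s["tool_pos"];print(s["time"],t,s["wrist_force"],s["grip_width"])
for n in("scene","top"):
    c,p=cloud(n)
    print(n,"C",rim(p,c["img"],(.461,-.384),.096,.064,.056))
    print("D",rim(p,c["img"],(t[0],t[1]-.046),t[2]+.019,.05,.042))
```

```text
28.8 [ 0.46092954 -0.34091498  0.19192966] [-0.00485054  0.61637734 -0.2934924 ] 0.08290972394620648
scene C (array([ 0.4601, -0.3838]), 199, array([0.0552, 0.0608, 0.0643]), np.float64(0.0962))
D (array([ 0.4614, -0.3845]), 269, array([0.0387, 0.0463, 0.0516]), np.float64(0.2115))
top C (array([ 0.4605, -0.3847]), 138, array([0.0563, 0.0607, 0.0633]), np.float64(0.0944))
D (array([ 0.4625, -0.3853]), 47, array([0.0427, 0.047 , 0.0497]), np.float64(0.2104))
```

Emit:
move_arm --rows '[[[-0.0015,-0.0005,0.006,0],[-0.0015,-0.0005,0.017,0],[-0.0015,-0.0005,0.028,0],[-0.0015,-0.0005,0.039,0],[-0.0015,-0.0005,0.05,0],[-0.0015,-0.0005,0.06,0],[-0.0015,-0.0005,0.07,0],[-0.0015,-0.0005,0.078,0],[-0.0015,-0.0005,0.083,0],[-0.0015,-0.0005,0.086,0],[-0.0015,-0.0005,0.087,0],[-0.0015,-0.0005,0.087,0]]]'

```text
time: 30.1
tool_pos: [0.4597, -0.3407, 0.1054]
ee_rot: [0.0, 1.0, 0.0, 0.0]
wrist_force: [-0.2, 0.2, -1.3]
grip_width: 0.082
gripper_force: 30.0
```

Emit:
move_arm --rows '[[[0,0,0.002,0],[0,0,0.004,0],[0,0,0.005,0],[0,0,0.005,0]]]'

```text
time: 30.5
tool_pos: [0.4596, -0.3406, 0.1008]
ee_rot: [0.0, 1.0, 0.0, 0.0]
wrist_force: [-1.4, 0.4, 2.4]
grip_width: 0.08
gripper_force: 30.0
```

Emit:
move_arm --rows '[[[0,0,0,0],[0,0,0,0],[0,0,0,0],[0,0,0,0],[0,0,0,0],[0,0,-0.03,0],[0,0,-0.08,0],[0,0,-0.12,0],[0,0,-0.15,0],[-0.05,-0.05,-0.15,0],[-0.1,-0.1,-0.15,0],[-0.1,-0.1,-0.15,0]]]' --fingers 147

```text
time: 31.7
tool_pos: [0.3579, -0.2389, 0.2502]
ee_rot: [-0.0, 1.0, 0.0, -0.0]
wrist_force: [-0.7, -0.5, 0.2]
grip_width: 0.426
gripper_force: 0.0
```

Emit:
move_arm --rows '[[[-0.05,-0.05,0,0],[-0.05,-0.05,0,0],[-0.05,-0.05,0,0]]]'

```text
time: 32.0
tool_pos: [0.3075, -0.1883, 0.2506]
ee_rot: [0.0, 1.0, 0.0, 0.0]
wrist_force: [1.0, -0.3, 0.1]
grip_width: 0.424
gripper_force: 0.0
```

Run:
```python
from h import *
s=ctrl.sense();print(s["time"],s["tool_pos"])
for n in("scene","top"):
    c,p=cloud(n);i=c["img"]
    print(n,"D",rim(p,i,(.461,-.384),.12,.05,.042),"C",rim(p,i,(.461,-.384),.096,.064,.056),"B",rim(p,i,(.461,-.384),.072,.078,.07),"A",rim(p,i,(.461,-.384),.048,.092,.084))
    if n=="scene":cv2.imwrite("pics/end.png",i)
```

```text
32.0 [ 0.3074857  -0.18833334  0.25060247]
scene D (array([ 0.4601, -0.3847]), 235, array([0.0406, 0.0458, 0.0499]), np.float64(0.1198)) C (array([ 0.459 , -0.3827]), 360, array([0.0422, 0.0566, 0.0647]), np.float64(0.0964)) B (array([ 0.459 , -0.3838]), 413, array([0.0417, 0.071 , 0.0792]), np.float64(0.0721)) A (array([ 0.4574, -0.3837]), 450, array([0.0419, 0.0863, 0.0943]), np.float64(0.0485))
top D (array([ 0.4599, -0.3862]), 265, array([0.0421, 0.0458, 0.0496]), np.float64(0.1191)) C (array([ 0.4614, -0.3843]), 373, array([0.0437, 0.0584, 0.0634]), np.float64(0.0957)) B (array([ 0.4615, -0.3876]), 480, array([0.0416, 0.0725, 0.0787]), np.float64(0.0716)) A (array([ 0.4618, -0.3887]), 507, array([0.0416, 0.0868, 0.0936]), np.float64(0.0479))
```

View pics/end.png

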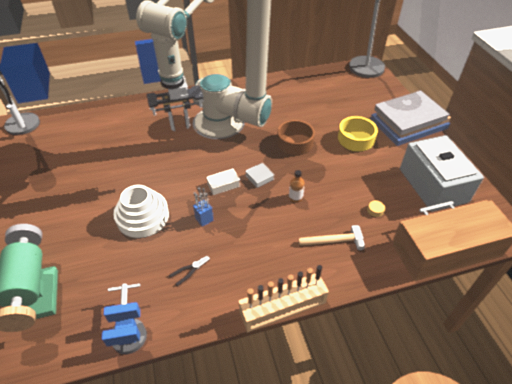

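All four pots are nested concentrically at pixel (140,210), with rims at 48, 72, 96 and 120 mm. The bystanders haven't moved and the arm is clear.

```bash
python3 -c "
from station import ctrl
print(ctrl.close_job())"
```

```text
the job is handed in; nothing more can be done
None
```

The four pots are nested D in C in B in A, centred to within about 2 mm with their rims at the expected heights; A is where it started, no bystander moved visibly, and the job was handed in at about 32 s, with no verdict returned.

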